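# Stow the blender cap and swing the box lid shut past its spring clip

### The job

Put the blender's black filler cap away inside the small plastic box, then swing the box's lid shut about its corner pin until the spring clip snaps behind its tongue, and keep it pressed home there for half a second with about 12 N (at least 8 N). Never press on the box or lid harder than 18 N. Leave the other things on the cupboard top where they are.

Things in the scene. Friction and masses are not known exactly. Their poses are not given: they have to be found in the camera images.
- box: Small open-topped grey plastic box, 150 (x) x 110 (y) x 60 mm high, walls and floor 4 mm, fixed to the cupboard top. Origin: centre of its underside. x along its length: the +x, +y corner carries the lid's pin, the -x end wall carries the catch on its outside.
- pin (a point): Head of the upright steel pin about which the lid turns in its own plane: 67 mm in +x and 47 mm in +y from the box's centre, at 70 mm height. Its axes are the box's axes.
- lid (a joint): Turn of the lid about the pin, rad: 0 = squarely over the box, grows as it opens (clockwise from above); 1.57 = lying out beyond the box's +y side. A flat white plate 154 x 114 x 6 mm, underside at 61 mm height; it stays level, drags slightly (1 N at the free corner) and stays where left. Latched it reads from -0.08 to 0.08, as the catch's place differs each time.
- lid_push (a point): Push point near the lid's free corner, 130 mm from the pin, on the outer face of an upright lip (4 mm thick, 67 to 91 mm height, from 46 to 142 mm from the pin) on the lid's long edge. Axes: x along the lip to the pin, y out of the face, z up; it is at (-130, +10) mm from the pin, 79 mm high. Pushing here along -y shuts the lid; nearer the pin needs more force. Shut, it is 2 mm outside the box.
- tongue (a point): Centre of the tongue on the lid's free end: 20 mm wide, 6 mm thick, sticking out 16 mm, at (-152, -36) mm from the pin in the lid's axes, 64 mm high. On shutting it rides up the clip's 22 degree ramp and over its crest (4 to 8 N, at times 10 N, at the push point), drops behind it with a click, then meets a sprung rubber buffer (9 N per mm) that holds it against the clip.
- clip (a joint): How far the steel spring clip is pressed down, m: 0 = up, about 0.004 under the tongue. It is a wedge tooth 14 mm wide in the catch outside the box's -x end wall. The catch sits up to 9 mm either way along the box's y, differently each time, and is not given: feel for the click and the buffer's rise. 11 to 14 N at the push point always latches it.
- cap: The blender's filler cap, a stepped black plastic disc lying flat: 50 mm diameter from 16 to 36 mm height, 44 mm below that, 36 mm high in all, about 60 g. Origin: centre of its underside, z up.
- creamer: Small white ceramic creamer with a handle, 64 mm diameter, 70 mm high; bystander. Origin: centre of its underside.
- jug: Clear plastic jug with a handle, 128 mm diameter, 200 mm high; bystander. Origin: centre of its underside.
- bowl_a: Larger white melamine bowl, 140 mm diameter, 55 mm high; bystander. Origin: centre of its underside.
- bowl_b: Smaller blue melamine bowl, 124 mm diameter, 50 mm high; bystander. Origin: centre of its underside.
- mug: Terracotta mug, 80 mm diameter, 92 mm high, handle at its +y; bystander. Origin: centre of its underside.
- spoon: Steel spoon, 190 mm long, lying flat along its x; bystander. Origin: on its underside.
Mind the look-alikes: they are no part of the job. What is meant by the cap is not red, and is the smaller of those in its own colour. What is shaped like the box but turquoise is not meant.

How it is judged:
By the outcome, as a careful person would: the job done as asked, in the order asked, and still so for the second after the job is handed in, with the robot touching nothing.
It also fails if it takes over 72 s, if anything falls off the work surface, if the arm or the gripper's body presses on something with over 40 N, if the wrist force passes 120 N, or if a joint passes its speed limit or range.

### The arm

A 6-joint arm with a two-finger parallel gripper is mounted at the origin on the work surface. World frame = base frame: x ahead of the robot, y to its left, z up, the work surface at z = 0. Lengths are in m, angles in rad, forces in N, time in s.
With the tool pointing down it reaches from about 0.35 to 0.85 m from the base axis. Payload 8.1 kg.
Tool frame: the origin (TCP) lies between the finger pads; the fingertips stand tips_ahead ahead of it and the grasp point (between the pads) lies 8 mm behind it (tips_ahead is the distance from the TCP to the fingertips, in m); z points along the fingers, x is the direction in which the jaws open and shut, and the axes are right-handed (so a half turn about z gives the same grasp; the last joint's range is limited). The gripper opens to 93 mm and grips with 3 to 60 N. Pads are 15 mm wide; open, the fingers measure 128 mm over their backs; the gripper's body (75 mm by 188 mm) begins 65 mm behind the grasp point.
Start: joints at [1.149, 0.13, 1.488, -0, 1.523, -0.085], TCP at [0.198, 0.566, 0.191] pointing down, gripper open.
Joint ranges: [-2.96, 2.96], [-0.89, 2.26], [0.02, 2.5], [-1.34, 4.48], [0, 2.73], [-2.66, 2.66]. Speed limits (rad/s): [2.39, 2.39, 2.79, 3.14, 3.14, 3.14].

### API

Orientations are given as a rotation vector (axis times angle).
In Python, from plant import * gives the robot as it stands.
- The arm moves only by the tool play_rows, never from a script. Its argument "increments" is a list that holds one entry, the list of rows, each a list of 4 numbers: the shift along the tool's x, y, z in cm, then the turn about the tool's z in rad. A call has 1 to 5 rows; each row is the pose to reach, as a shift and turn from the pose measured when the call began, along the tool's axes at that moment; what a row does not reach only later rows make up. A row lasts 1/10 s, in which the tool goes at most 50 mm and 8.59 degrees, less where a joint would pass 70% of its speed; a pose out of reach is approached as far as the arm can. A call with a gripper value outside its range is refused whole. "jaw" is the finger opening in cm, from 0 to 9.3, set as the call begins (left out, the last holds). The fingers move at their own pace and stop on an object; "squeeze" is the grip in N (left out, the last holds). Time passes only in rows, so rows that repeat a pose let the fingers close. It gives the time, the measured TCP pose, the force and the opening at its end, in the units of the state.
- read_state(): the state, without advancing time (a new reading comes with each control period).
- read_camera(name): name is "scene" or "top"; returns (picture, depth): 400x640x3 uint8, blue, green, red; 400x640 float32, m along the optical axis (not along the pixel's ray), 0 where there is no reading.
- camera_params(name): a dict with "K" (3x3 intrinsics, pixels), "eye" and "orientation" of the camera in the world. Camera axes: x right, y up, looking along -z (the intrinsics and any distortion apply to the point x, -y, -z); pixel columns grow to the right and rows downward; lengths in m; the calibration is good to about 2 mm. A picture is of the moment at which its call begins. camera_params takes no time and is no camera call.
- close_job(): hands the job in, once; it reports no verdict.
The state is a dict: "t": time; "q": joint angles; "dq": joint speeds; "joint_torque": joint torques, N m; "tool_pos": TCP position; "orientation": TCP orientation; "force": force on the tool from outside, world axes, zero at the start; "wrist_torque": the same for the moment, N m; "opening": finger opening in m.
Only numpy, scipy, OpenCV 4.12 (cv2) and the standard library are available. Lean on these libraries where they do the work, as an engineer would, in place of code of your own. Each camera call takes 0.05 s, during which the arm holds its last target.

## Working session

There is one attempt and no reset: what is moved stays moved. The work goes in short steps, Python scripts to look and compute and a tool call to move; the robot and the scene stay as the last step left them, time stands still between calls to the robot, and variables do not carry over. Pictures are saved under pics/ and viewed, and the job is handed in when it is done.

Besides the shell and the picture viewer there is one more tool, called after "Emit:" as name(argument=value, ...) on one line, values as JSON. play_rows: Moves the arm, as the interface text tells. Its arguments: {"type":"object","properties":{"increments":{"type":"array"},"jaw":{"type":"number"},"squeeze":{"type":"number"}},"required":["increments"]}

```bash
mkdir -p pics; ls; cat > h.py <<'E'
from plant import *
import numpy as np, cv2
from scipy.spatial.transform import Rotation as R
def snap(name,tag):
    p,d=read_camera(name); cv2.imwrite(f'pics/{tag}.png',p); np.savez(f'pics/{tag}.npz',p=p,d=d); return p,d
E
python3 - <<'E'
from h import *
s=read_state(); print(s)
for n in ('scene','top'):
    c=camera_params(n); print(n,c); p,d=snap(n,n+'0')
E
```

```text
pics
{'t': 0.0, 'q': array([ 1.14861751e+00,  1.31157414e-01,  1.48927200e+00, -9.19936309e-07,
        1.52301557e+00, -8.53907804e-02]), 'dq': array([ 0.0014688 , -0.00076467,  0.00097221, -0.00018819, -0.0007414 ,
        0.00049128]), 'joint_torque': array([-2.39341534e-04, -5.59827948e+01, -4.91776299e+01,  7.68250669e-02,
        3.48919106e-02, -1.35626874e-04]), 'tool_pos': array([0.19799135, 0.56572938, 0.19029375]), 'orientation': array([ 2.56156430e+00,  1.81716331e+00, -2.50659445e-03]), 'force': array([ 0.32876916,  0.16490808, -0.75160064]), 'wrist_torque': array([ 0.00720724, -0.02614848, -0.03019959]), 'opening': 0.09304398255330923}
scene {'K': array([[363.89551031,   0.        , 311.83041625],
       [  0.        , 363.89551031, 205.05072214],
       [  0.        ,   0.        ,   1.        ]]), 'eye': array([ 1.21855467, -0.33930032,  0.67175836]), 'orientation': array([0.82790121, 0.53656827, 1.04240284])}
top {'K': array([[408.9389607 ,   0.        , 320.74345444],
       [  0.        , 408.9389607 , 195.75328271],
       [  0.        ,   0.        ,   1.        ]]), 'eye': array([ 0.2403688 , -0.00417323,  1.11308089]), 'orientation': array([ 0.19305018, -0.17994214, -1.5033149 ])}
```

View pics/scene0.png

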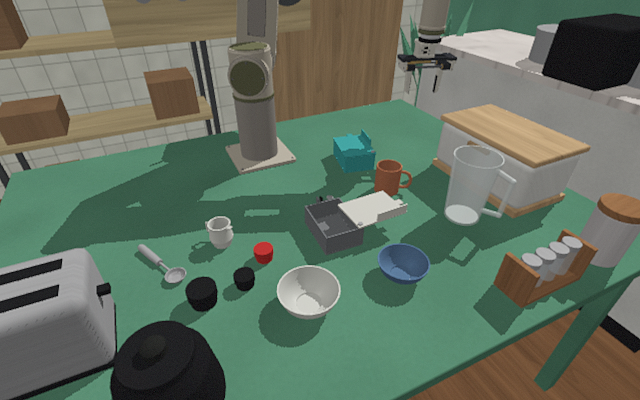

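View pics/top0.png

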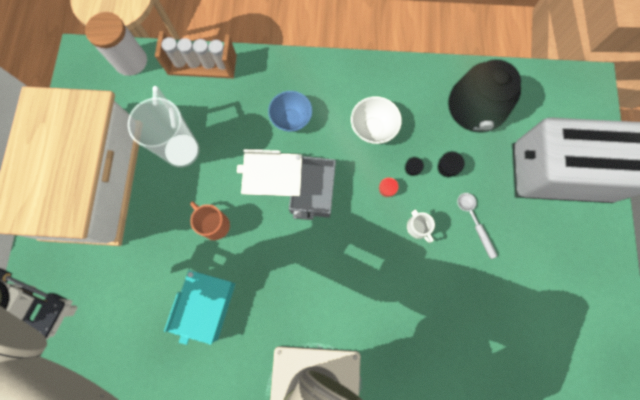

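```bash
python3 -c "
import plant;print([x for x in dir(plant) if x[0]!='_']); print(getattr(plant,'tips_ahead',None))"
```

```text
['IKError', 'camera_params', 'close_job', 'read_camera', 'read_state', 'tips_ahead']
0.011
```

Cap candidates (top view): red disc (389,187), small black (414,166), larger black (451,164). The small black one fits, being not red and the smaller of the two black ones. The grey box is at (315,187), and the turquoise one at (200,308) is a decoy. Next I'll crop and measure.

```bash
cat >> h.py <<'E'
def cloud(name,d):
    c=camera_params(name);K=c['K'];v,u=np.mgrid[0:d.shape[0],0:d.shape[1]]
    P=np.stack([(u-K[0,2])/K[0,0]*d,-(v-K[1,2])/K[1,1]*d,-d],-1)
    W=P@R.from_rotvec(c['orientation']).as_matrix().T+c['eye']; W[d<=0]=np.nan; return W
E
python3 - <<'E'
from h import *
out=[]
for n,(x0,x1,y0,y1),k in (('top',(230,480,130,240),3),('scene',(180,420,180,320),3)):
    z=np.load(f'pics/{n}0.npz');p,d=z['p'],z['d'];W=cloud(n,d)
    cv2.imwrite(f'pics/crop_{n}0.png',cv2.resize(p[y0:y1,x0:x1],None,fx=k,fy=k,interpolation=cv2.INTER_CUBIC))
    m=p.max(-1)
    for lab,(a,b,c,e) in (dict(small=(402,428,153,180),big=(434,470,145,185)) if n=='top' else dict(small=(230,258,264,292),big=(183,222,272,312))).items():
        w=W[c:e,a:b][m[c:e,a:b]<70]; w=w[np.isfinite(w).all(1)]
        print(n,lab,len(w),'z pct',np.percentile(w[:,2],[5,50,95]).round(4))
        t=w[w[:,2]>np.percentile(w[:,2],95)-.005]; print('  top bbox',t.min(0).round(4),t.max(0).round(4),'mid',((t.min(0)+t.max(0))/2).round(4), t.mean(0).round(4))
    for lab,mask in dict(lid=(m>200)&(W[...,2]>.055)&(W[...,2]<.075)&(W[...,0]>.2)&(W[...,0]<.6)&(abs(W[...,1])<.25)).items():
        w=W[mask];print(n,lab,len(w),cv2.minAreaRect(w[:,:2].astype(np.float32)),np.median(w[:,2]))
    tb=W[(np.abs(W[...,0]-.35)<.3)&(np.abs(W[...,1])<.3)&(p[...,1]>p[...,2]+40)&(p[...,1]>p[...,0]+20)];print('table z',np.nanmedian(tb[:,2]))
E
```

```text
top small 235 z pct [0.0271 0.0368 0.0404]
  top bbox [ 0.5821 -0.2607  0.0354] [ 0.6256 -0.2162  0.0435] mid [ 0.6038 -0.2384  0.0394] [ 0.604  -0.2397  0.0378]
top big 473 z pct [0.0321 0.0488 0.0524]
  top bbox [ 0.5837 -0.3693  0.0474] [ 0.6451 -0.3061  0.057 ] mid [ 0.6144 -0.3377  0.0522] [ 0.6131 -0.3388  0.0499]
top lid 2429 ((0.39698243141174316, -0.0011426806449890137), (0.4946199059486389, 0.4026787281036377), 88.89029693603516) 0.06744594056397535
table z 0.0007696933180615373
scene small 409 z pct [0.0056 0.0344 0.0368]
  top bbox [ 0.585  -0.2627  0.0319] [ 0.6352 -0.2157  0.0385] mid [ 0.6101 -0.2392  0.0352] [ 0.6118 -0.2394  0.0352]
scene big 880 z pct [0.0072 0.047  0.0495]
  top bbox [ 0.5851 -0.3705  0.0447] [ 0.6538 -0.3066  0.0513] mid [ 0.6195 -0.3385  0.048 ] [ 0.6213 -0.3391  0.0479]
scene lid 1062 ((0.5245506763458252, 0.0020836293697357178), (0.48202434182167053, 0.1212448924779892), 82.218505859375) 0.06640289997988491
table z -0.0006786884553820483
```

View pics/crop_top0.png

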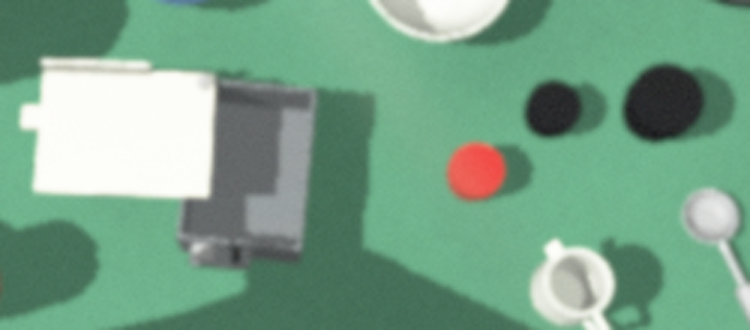

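View pics/crop_scene0.png

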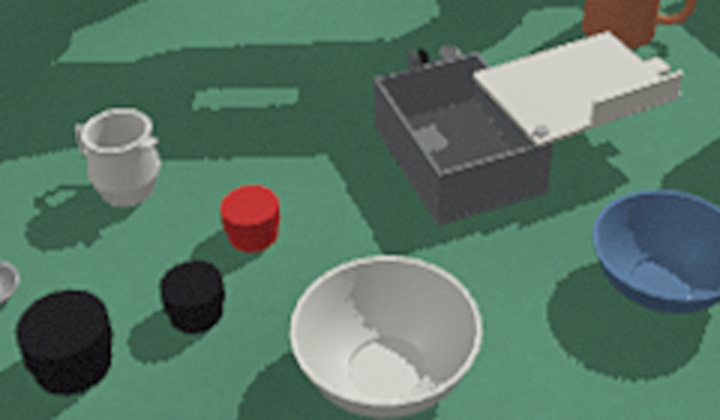

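The crops show the small black cap at top (414,166) / scene (244,278), clearly smaller than the big black one and not red. That is my cap. The box's catch end faces the robot, and the pin is at its far-left corner. Next I'll refine poses with silhouette fits and enlarged box corners.

```bash
cat >> h.py <<'E'
def proj(name,P):
    c=camera_params(name);K=c['K'];Q=(np.atleast_2d(P)-c['eye'])@R.from_rotvec(c['orientation']).as_matrix()
    return np.stack([K[0,2]+K[0,0]*Q[:,0]/-Q[:,2],K[1,2]-K[1,1]*Q[:,1]/-Q[:,2]],-1)
def onplane(name,uv,z):
    c=camera_params(name);K=c['K'];uv=np.atleast_2d(uv).astype(float)
    r=np.stack([(uv[:,0]-K[0,2])/K[0,0],-(uv[:,1]-K[1,2])/K[1,1],-np.ones(len(uv))],-1)@R.from_rotvec(c['orientation']).as_matrix().T
    return c['eye']+r*((z-c['eye'][2])/r[:,2])[:,None]
E
python3 - <<'E'
from h import *
from scipy.optimize import minimize
th=np.linspace(0,2*np.pi,60)
def model(x,y,parts): return np.vstack([np.c_[x+r*np.cos(th),y+r*np.sin(th),0*th+z] for r,z in parts])
for n,win in (('top',(402,428,153,180)),('scene',(230,258,264,292))):
    p=np.load(f'pics/{n}0.npz')['p'];a,b,c,e=win
    m=(p.max(-1)<62)[c:e,a:b]; m=m.astype(np.uint8)
    nl,lb,st,_=cv2.connectedComponentsWithStats(m); k=1+np.argmax(st[1:,4]); m=(lb==k)
    big=cv2.resize(m.astype(np.float32),None,fx=8,fy=8,interpolation=cv2.INTER_LINEAR)>.5
    def cost(q,full=False):
        uv=proj(n,model(q[0],q[1],[(.025,.036),(.025,.016),(.022,.016),(.022,0)]))
        h=cv2.convexHull(((uv-[a,c]+.5)*8).astype(np.float32)).round().astype(int)
        im=np.zeros(big.shape,np.uint8);cv2.fillPoly(im,[h],1)
        return -(im.astype(bool)&big).sum()/(im.astype(bool)|big).sum()
    r=minimize(cost,[.607,-.239],method='Nelder-Mead',options=dict(initial_simplex=[[.6,-.235],[.615,-.24],[.607,-.246]]))
    print(n,r.x.round(4),r.fun)
p=np.load('pics/top0.npz')['p']
cv2.imwrite('pics/boxt.png',cv2.resize(p[140:225,230:345],None,fx=6.9,fy=6.9,interpolation=cv2.INTER_CUBIC))
p=np.load('pics/scene0.npz')['p']
cv2.imwrite('pics/boxs.png',cv2.resize(p[180:260,295:415],None,fx=6.6,fy=6.6,interpolation=cv2.INTER_CUBIC))
for k,uv,z in (('red',(389,187),.03),('mug',(209,220),.09),('jug',(155,122),.2),('bowlA',(376,121),.055),('bowlB',(291,112),.05),('creamer',(421,224),.07)):print(k,onplane('top',uv,z).round(3))
s=read_state();print(R.from_rotvec(s['orientation']).as_matrix().round(3))
E
```

```text
top [ 0.6095 -0.241 ] -0.7306666666666667
scene [ 0.6087 -0.2385] -0.8941866045108658
red [[ 0.54  -0.172  0.03 ]]
mug [[0.41  0.292 0.09 ]]
jug [[0.622 0.419 0.2  ]]
bowlA [[ 0.722 -0.128  0.055]]
bowlB [[0.737 0.111 0.05 ]]
creamer [[ 0.435 -0.25   0.07 ]]
[[ 0.33   0.944 -0.001]
 [ 0.944 -0.33  -0.002]
 [-0.002 -0.    -1.   ]]
```

View pics/boxt.png

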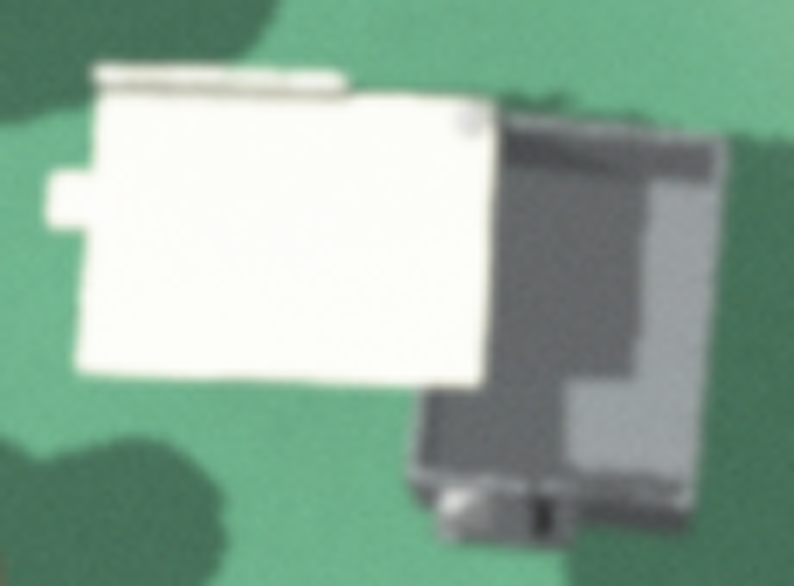

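View pics/boxs.png

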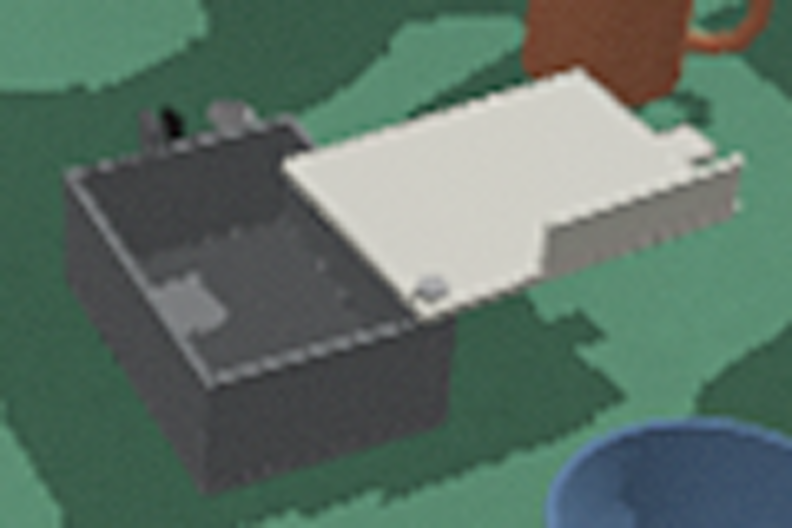

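```bash
python3 - <<'E'
from h import *
from scipy.optimize import least_squares
T=lambda U,V:((U+.5)/6.9-.5+230,(V+.5)/6.9-.5+140)
S=lambda U,V:((U+.5)/6.6-.5+295,(V+.5)/6.6-.5+180)
box=[('top',T(728,137),(.075,-.055,.06)),('top',T(697,492),(-.075,-.055,.06)),('top',T(410,475),(-.075,.055,.06)),
('scene',S(210,383),(.075,-.055,.06)),('scene',S(65,172),(-.075,-.055,.06)),('scene',S(292,118),(-.075,.055,.06)),('scene',S(207,493),(.075,-.055,0)),
('top',T(471,121),(.067,.047,.07)),('scene',S(432,285),(.067,.047,.07))]
lid=[('top',T(497,101),(.010,.010,.067)),('top',T(484,387),(.010,-.104,.067)),('top',T(77,374),(-.144,-.104,.067)),
('scene',S(420,310),(.010,.010,.067)),('scene',S(284,160),(.010,-.104,.067)),('scene',S(578,68),(-.144,-.104,.067)),('scene',S(744,157),(-.142,.010,.091)),('top',T(94,66),(-.142,.010,.091))]
def w(q,P,isl):
    P=np.array(P);x,y=P[:2]
    if isl:
        a=-q[3];x,y=np.cos(a)*x-np.sin(a)*y+.067,np.sin(a)*x+np.cos(a)*y+.047
    c,s=np.cos(q[2]),np.sin(q[2]);return np.array([q[0]+c*x-s*y,q[1]+s*x+c*y,P[2]])
def f(q,cams=('top','scene')):
    return np.concatenate([(proj(n,w(q,P,i))[0]-uv) for L,i in ((box,0),(lid,1)) for n,uv,P in L if n in cams])
for cams in (('top',),('scene',),('top','scene')):
    r=least_squares(f,[.5,0,0,1.5],args=(cams,),loss='soft_l1');q=r.x
    print(cams,q.round(4),'res',f(q,cams).reshape(-1,2).round(1).tolist() if len(cams)==2 else '')
print('pin',w(q,(.067,.047,.07),0),'push',w(q,(-.13,.010,.079),1),'drop',w(q,(0,-.012,0),0))
np.save('q.npy',q)
for P in ((.088,0,0),):pass
E
```

```text
('top',) [ 0.5294  0.0365 -0.0298  1.5105] res 
('scene',) [ 0.5295  0.0405 -0.0373  1.5073] res 
('top', 'scene') [ 0.5299  0.0382 -0.0299  1.5116] res [[-0.4, -1.0], [-0.6, 1.6], [-0.6, 0.4], [-0.7, 0.4], [-1.2, 0.2], [-0.8, -0.7], [-0.6, 0.9], [-1.1, -0.3], [-0.3, 0.0], [-0.9, -0.4], [-0.9, -0.9], [-0.2, -0.7], [0.3, 0.4], [-1.0, 0.1], [-0.5, 0.1], [-0.6, 0.3], [-0.3, -0.0]]
pin [0.59832172 0.08319189 0.07      ] push [0.60451429 0.2134288  0.079     ] drop [0.52958562 0.02622392 0.        ]
```

```bash
cat >> h.py <<'E'
def go(x,y,z,ang):
    s=read_state();M=R.from_rotvec(s['orientation']).as_matrix()
    d=M.T@(np.array([x,y,z])-s['tool_pos'])*100
    a=np.arctan2(M[1,0],M[0,0]);t=(a-ang+np.pi)%(2*np.pi)-np.pi
    print('t',round(s['t'],2),'pos',s['tool_pos'].round(4),'ang',round(a,3),'F',s['force'].round(1),'open',round(s['opening'],4),'q',s['q'].round(2),'\nROW',d.round(2).tolist(),round(t,3))
E
python3 - <<'E'
from h import *
for n,z,c in (('top',np.load('pics/top0.npz'),None),('scene',np.load('pics/scene0.npz'),None)):
    W=cloud(n,z['d']); m=(W[...,2]>.085)&(W[...,0]>.45)&(W[...,0]<.95)&(W[...,1]<-.1)&(W[...,1]>-.45)
    if m.any(): print(n,np.nanpercentile(W[m],[1,50,99],axis=0).round(3))
go(.609,-.2395,.19,0)
E
```

```text
top [[ 0.736 -0.449  0.087]
 [ 0.793 -0.402  0.144]
 [ 0.872 -0.352  0.174]]
scene [[ 0.764 -0.449  0.089]
 [ 0.844 -0.405  0.149]
 [ 0.887 -0.353  0.172]]
t 0.1 pos [0.198  0.5658 0.1904] ang 1.234 F [-0.2  0.8  0.1] open 0.093 q [ 1.15  0.13  1.49 -0.    1.52 -0.09] 
ROW [-62.42, 65.4, 0.13] 1.234
```

Emit:
play_rows(increments=[[[-3.4, 3.6, 0, 0.14], [-6.8, 7.2, 0, 0.28], [-10.2, 10.8, 0, 0.42], [-13.6, 14.4, 0, 0.56], [-17, 18, 0, 0.7]]], jaw=9.3)

```text
t: 0.6
tool_pos: [0.3119, 0.344, 0.1902]
orientation: [3.031, 0.821, -0.002]
force: [1.6, 0.3, 0.7]
opening: 0.0931
```

```bash
python3 -c "
from h import *
go(.609,-.2395,.19,0)"
```

```text
t 0.6 pos [0.3119 0.344  0.1902] ang 0.529 F [1.6 0.3 0.7] open 0.0931 q [ 0.72 -0.24  1.85 -0.    1.54  0.2 ] 
ROW [-3.78, 65.36, 0.1] 0.529
```

Emit:
play_rows(increments=[[[-0.3, 4.9, 0, 0.06], [-0.6, 9.8, 0, 0.12], [-0.9, 14.7, 0, 0.18], [-1.2, 19.6, 0, 0.24], [-1.5, 24.5, 0, 0.3]]])

```text
t: 1.1
tool_pos: [0.4229, 0.1229, 0.1904]
orientation: [3.12, 0.355, -0.002]
force: [2.0, 0.4, 0.9]
opening: 0.0931
```

```bash
python3 -c "
from h import *
go(.609,-.2395,.19,0)"
```

```text
t 1.1 pos [0.4229 0.1229 0.1904] ang 0.226 F [2.  0.4 0.9] open 0.0931 q [ 0.17 -0.31  1.91 -0.    1.55 -0.06] 
ROW [10.0, 39.49, 0.09] 0.226
```

Emit:
play_rows(increments=[[[1.2, 4.75, 0, 0.04], [2.4, 9.5, 0, 0.08], [3.6, 14.2, 0, 0.12], [4.8, 19, 0, 0.16], [6, 23.7, 0, 0.2]]])

```text
t: 1.6
tool_pos: [0.5349, -0.0967, 0.1903]
orientation: [3.14, 0.038, -0.002]
force: [1.0, 1.1, 1.3]
opening: 0.093
```

```bash
python3 -c "
from h import *
go(.609,-.2395,.09,0)"
```

```text
t 1.6 pos [ 0.5349 -0.0967  0.1903] ang 0.024 F [1.  1.1 1.3] open 0.093 q [-0.27 -0.02  1.65 -0.    1.52 -0.3 ] 
ROW [7.08, 14.44, 10.04] 0.024
```

Emit:
play_rows(increments=[[[2, 4.2, 0.5, 0.01], [4, 8.2, 1.5, 0.02], [6, 12, 4, 0.024], [7.1, 14.4, 7, 0.024], [7.1, 14.4, 10, 0.024]]], jaw=7.5)

```text
t: 2.1
tool_pos: [0.6097, -0.2427, 0.0887]
orientation: [3.139, -0.004, -0.002]
force: [-0.0, -0.1, -0.2]
opening: 0.0752
```

```bash
python3 -c "
from h import *
p,d=snap('scene','s1'); cv2.imwrite('pics/s1c.png',cv2.resize(p[180:320,170:340],None,fx=4,fy=4,interpolation=cv2.INTER_CUBIC))
go(.609,-.2395,.018,0)"
```

```text
t 2.15 pos [ 0.6058 -0.2394  0.0818] ang -0.002 F [-2.3  1.8 -5. ] open 0.0756 q [-0.45  0.35  1.44 -0.    1.36 -0.45] 
ROW [0.38, 0.03, 6.37] -0.002
```

View pics/s1c.png

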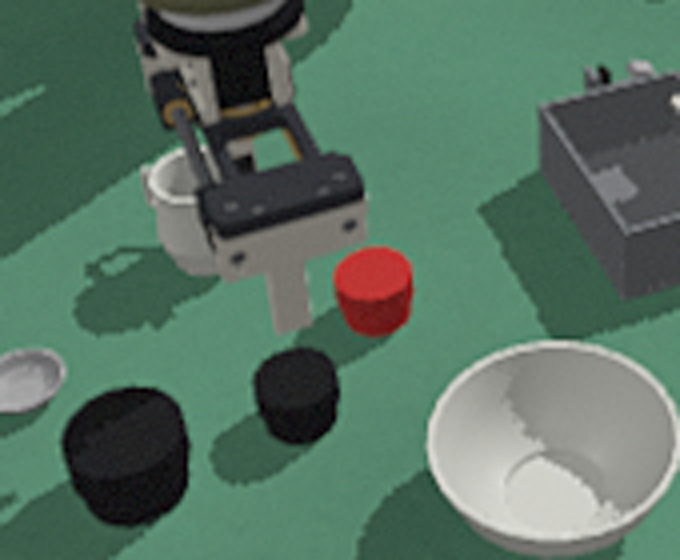

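The picture shows the gripper centred above the small black cap (crop 297,395), with the red cap clear of the fingers. Descending now.

Emit:
play_rows(increments=[[[0.3, 0, 2, 0], [0.3, 0, 4, 0], [0.3, 0, 5.5, 0], [0.3, 0, 6.2, 0], [0.3, 0, 6.3, 0]]])

```text
t: 2.65
tool_pos: [0.6077, -0.2387, 0.0182]
orientation: [-3.139, 0.003, 0.017]
force: [0.4, -1.4, -0.5]
opening: 0.075
```

```bash
python3 -c "
from h import *
go(.609,-.2395,.018,0)"
```

```text
t 2.65 pos [ 0.6077 -0.2387  0.0182] ang -0.002 F [ 0.4 -1.4 -0.5] open 0.075 q [-0.45  0.42  1.47 -0.    1.26 -0.45] 
ROW [0.13, 0.08, 0.02] -0.002
```

Emit:
play_rows(increments=[[[0.1, 0.05, 0, 0], [0.1, 0.05, 0, 0], [0.1, 0.05, 0, 0], [0.1, 0.05, 0, 0], [0.1, 0.05, 0, 0]]], jaw=3, squeeze=12)

```text
t: 3.15
tool_pos: [0.609, -0.2393, 0.0186]
orientation: [-3.139, 0.003, 0.016]
force: [0.2, 0.2, -0.6]
opening: 0.0397
```

```bash
python3 -c "
from h import *
go(.609,-.2395,.018,0)"
```

```text
t 3.15 pos [ 0.609  -0.2393  0.0186] ang -0.002 F [ 0.2  0.2 -0.6] open 0.0397 q [-0.45  0.42  1.47 -0.    1.26 -0.45] 
ROW [0.0, 0.02, 0.06] -0.002
```

```bash
python3 -c "
from h import *
for n,(a,b,c,e) in (('scene',(170,340,180,320)),('top',(340,480,110,220))):
    p,d=snap(n,n+'2'); cv2.imwrite(f'pics/{n}2c.png',cv2.resize(p[c:e,a:b],None,fx=4.5,fy=4.2,interpolation=cv2.INTER_CUBIC))
go(.609,-.2395,.018,0)"
```

```text
t 3.25 pos [ 0.6088 -0.2393  0.0183] ang -0.002 F [-0.1 -0.8  1. ] open 0.0321 q [-0.45  0.42  1.47 -0.    1.26 -0.45] 
ROW [0.02, 0.02, 0.03] -0.002
```

View pics/scene2c.png

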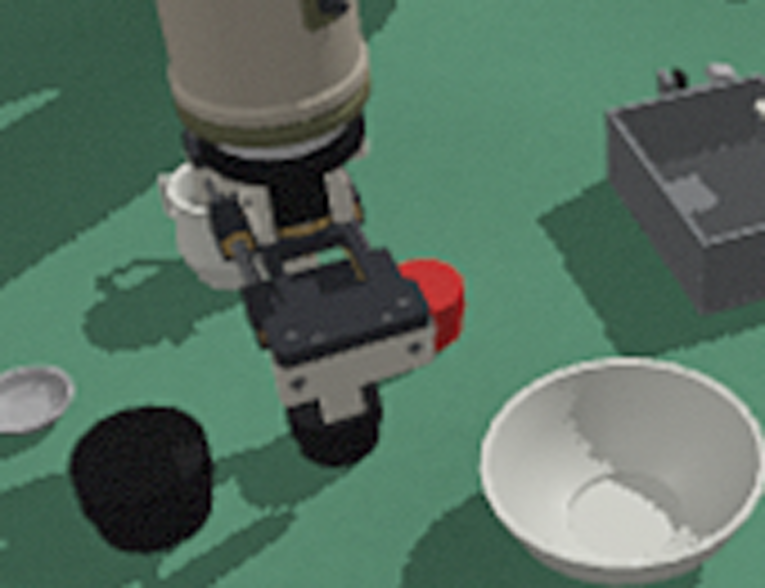

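View pics/top2c.png

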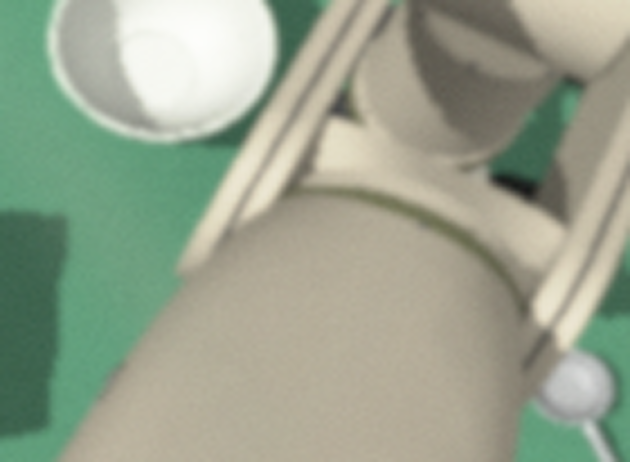

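```bash
python3 -c "
from h import *
z=np.load('pics/scene2.npz');p,d=z['p'],z['d'];W=cloud('scene',d)
for P in ((.609,-.239,.007),(.625,-.239,.007),(.634,-.239,.007),(.609,-.239,.036),(.634,-.239,.036),(.631,-.239,0)):
    print(P,proj('scene',P).round(1))
for v in range(262,294,2): print(v,[(W[v,u].round(3).tolist(),int(p[v,u].max())) for u in (240,247,252)])
"
```

```text
(0.609, -0.239, 0.007) [[244.5 282.3]]
(0.625, -0.239, 0.007) [[246.5 286.9]]
(0.634, -0.239, 0.007) [[247.6 289.6]]
(0.609, -0.239, 0.036) [[243.1 273.9]]
(0.634, -0.239, 0.036) [[246.2 281.2]]
(0.631, -0.239, 0) [[247.6 290.7]]
262 [([0.705, -0.257, 0.17], 34), ([0.707, -0.244, 0.166], 20), ([0.705, -0.234, 0.16], 104)]
264 [([0.707, -0.258, 0.166], 24), ([0.705, -0.244, 0.159], 122), ([0.703, -0.234, 0.153], 120)]
266 [([0.705, -0.258, 0.16], 102), ([0.705, -0.245, 0.154], 122), ([0.698, -0.234, 0.142], 120)]
268 [([0.705, -0.259, 0.154], 121), ([0.699, -0.244, 0.142], 120), ([0.698, -0.234, 0.137], 121)]
270 [([nan, nan, nan], 121), ([0.697, -0.245, 0.135], 121), ([0.697, -0.235, 0.13], 106)]
272 [([0.698, -0.259, 0.137], 120), ([0.7, -0.246, 0.132], 118), ([0.609, -0.217, 0.032], 29)]
274 [([0.7, -0.26, 0.133], 100), ([0.646, -0.237, 0.071], 119), ([0.619, -0.22, 0.037], 31)]
276 [([0.612, -0.247, 0.036], 10), ([0.646, -0.237, 0.064], 122), ([0.626, -0.222, 0.037], 24)]
278 [([0.618, -0.249, 0.036], 23), ([0.645, -0.238, 0.057], 109), ([0.628, -0.224, 0.034], 23)]
280 [([0.624, -0.251, 0.035], 27), ([0.631, -0.236, 0.035], 29), ([0.63, -0.225, 0.029], 16)]
282 [([0.63, -0.253, 0.036], 23), ([0.634, -0.237, 0.033], 20), ([0.631, -0.225, 0.023], 18)]
284 [([0.63, -0.253, 0.029], 16), ([0.634, -0.238, 0.026], 17), ([0.626, -0.225, 0.011], 17)]
286 [([0.627, -0.254, 0.019], 18), ([0.633, -0.239, 0.019], 28), ([0.625, -0.226, 0.004], 18)]
288 [([0.625, -0.254, 0.011], 27), ([0.631, -0.239, 0.009], 15), ([0.627, -0.227, -0.001], 121)]
290 [([0.624, -0.255, 0.003], 59), ([0.628, -0.24, -0.0], 33), ([0.632, -0.229, -0.001], 138)]
292 [([0.626, -0.256, -0.001], 95), ([0.634, -0.241, -0.0], 109), ([0.638, -0.23, -0.002], 135)]
```

```bash
python3 -c "
from h import *
for tag in ('s1','scene2'):
    z=np.load(f'pics/{tag}.npz');p,d=z['p'],z['d'];W=cloud('scene',d)
    m=(W[...,0]>.5)&(W[...,0]<.72)&(abs(W[...,1]+.24)<.06)&(W[...,2]>.042)&(W[...,2]<.22)
    w=W[m]; w=w[np.argsort(w[:,2])]; print(tag,len(w)); print(w[:12].round(3).tolist())
    f=w[(w[:,2]<w[0,2]+.05)]; print(np.percentile(f,[5,50,95],axis=0).round(3))
s=read_state();print(s['orientation'],s['tool_pos'],s['q'],s['opening'],tips_ahead)
"
```

```text
s1 667
[[0.7, -0.181, 0.043], [0.706, -0.183, 0.043], [0.708, -0.184, 0.043], [0.714, -0.186, 0.043], [0.703, -0.182, 0.044], [0.717, -0.187, 0.045], [0.699, -0.18, 0.045], [0.706, -0.185, 0.045], [0.705, -0.185, 0.047], [0.711, -0.187, 0.048], [0.703, -0.184, 0.048], [0.698, -0.182, 0.048]]
[[ 0.693 -0.192  0.043]
 [ 0.704 -0.186  0.052]
 [ 0.718 -0.181  0.055]]
scene2 1924
[[0.702, -0.182, 0.042], [0.706, -0.183, 0.043], [0.717, -0.187, 0.044], [0.701, -0.181, 0.044], [0.715, -0.186, 0.045], [0.704, -0.184, 0.046], [0.707, -0.186, 0.046], [0.713, -0.188, 0.047], [0.695, -0.181, 0.047], [0.698, -0.182, 0.048], [0.694, -0.18, 0.049], [0.712, -0.187, 0.049]]
[[ 0.644 -0.249  0.045]
 [ 0.647 -0.234  0.057]
 [ 0.716 -0.182  0.074]]
[-3.13882698e+00  2.75598644e-03  1.64268903e-02] [ 0.60875992 -0.23927884  0.01834986] [-0.45155568  0.41945564  1.4704826  -0.00221382  1.26226226 -0.44911618] 0.03207715391826203 0.011
```

```bash
python3 -c "
from h import *
for tag in ('s1','scene2'):
    z=np.load(f'pics/{tag}.npz');p,d=z['p'],z['d'];W=cloud('scene',d)
    m=(W[...,0]>.55)&(W[...,0]<.72)&(abs(W[...,1]+.24)<.03)&(W[...,2]>.042)&(W[...,2]<.26)
    w=W[m]; h,e=np.histogram(w[:,2],bins=np.arange(.04,.26,.01)); print(tag)
    for a in np.arange(.04,.2,.01):
        k=w[(w[:,2]>=a)&(w[:,2]<a+.01)]
        if len(k): print(round(a,2),len(k),k.min(0)[:2].round(3),k.max(0)[:2].round(3))
"
```

```text
s1
0.11 1 [ 0.65  -0.252] [ 0.65  -0.252]
0.12 21 [ 0.653 -0.253] [ 0.665 -0.235]
0.13 32 [ 0.652 -0.253] [ 0.665 -0.234]
0.14 31 [ 0.657 -0.253] [ 0.666 -0.235]
0.15 35 [ 0.652 -0.252] [ 0.667 -0.234]
0.16 47 [ 0.573 -0.253] [ 0.667 -0.235]
0.17 27 [ 0.571 -0.25 ] [ 0.668 -0.234]
0.18 12 [ 0.571 -0.247] [ 0.574 -0.236]
0.19 3 [ 0.696 -0.256] [ 0.697 -0.217]
scene2
0.05 15 [ 0.634 -0.249] [ 0.647 -0.233]
0.06 25 [ 0.639 -0.249] [ 0.648 -0.232]
0.07 16 [ 0.646 -0.248] [ 0.648 -0.232]
0.11 10 [ 0.588 -0.247] [ 0.592 -0.233]
0.12 17 [ 0.59  -0.266] [ 0.698 -0.218]
0.13 101 [ 0.59 -0.27] [ 0.7   -0.211]
0.14 113 [ 0.551 -0.27 ] [ 0.7  -0.21]
0.15 264 [ 0.564 -0.27 ] [ 0.706 -0.21 ]
0.16 201 [ 0.576 -0.27 ] [ 0.709 -0.21 ]
0.17 562 [ 0.586 -0.27 ] [ 0.708 -0.21 ]
0.18 93 [ 0.598 -0.263] [ 0.631 -0.217]
0.19 88 [ 0.616 -0.26 ] [ 0.633 -0.217]
```

The measurement disagrees with the state. The camera puts the visible fingertip at z≈0.053, above the cap, while the reported TCP z of 0.018 implies tips at 0.007. Laterally they agree. The jaws closed on air above the cap. I'll trust the camera (tips about 35 mm above the reported TCP), reopen, descend in part and check again.

Emit:
play_rows(increments=[[[0, 0, 0, 0], [0, 0, 0, 0], [0, 0, 0, 0], [0, 0, 0, 0]]], jaw=7.5)

```text
t: 3.65
tool_pos: [0.6087, -0.2393, 0.0183]
orientation: [-3.139, 0.003, 0.016]
force: [0.5, -0.0, -0.3]
opening: 0.0601
```

Emit:
play_rows(increments=[[[0, 0, 0.5, 0], [0, 0, 1, 0], [0, 0, 1.5, 0], [0, 0, 2, 0], [0, 0, 2, 0]]])

```text
t: 4.15
tool_pos: [0.6076, -0.2388, -0.0032]
orientation: [-3.138, 0.003, 0.019]
force: [-0.0, 1.0, -0.1]
opening: 0.0744
```

```bash
python3 -c "
from h import *
p,d=snap('scene','s3'); cv2.imwrite('pics/s3c.png',cv2.resize(p[180:320,170:340],None,fx=4,fy=4,interpolation=cv2.INTER_CUBIC))
go(.609,-.2395,-.028,0)
W=cloud('scene',d)
m=(W[...,0]>.637)&(W[...,0]<.69)&(abs(W[...,1]+.24)<.02)&(W[...,2]<.11)&(W[...,2]>.01)
w=W[m];w=w[np.argsort(w[:,2])];print(w[:12].round(3).tolist())
"
```

```text
t 4.2 pos [ 0.608  -0.2389 -0.0025] ang -0.002 F [-0.6  1.   0.1] open 0.0748 q [-0.45  0.44  1.48 -0.    1.23 -0.45] 
ROW [0.13, 0.07, 2.54] -0.002
[[0.654, -0.249, 0.029], [0.661, -0.248, 0.031], [0.662, -0.241, 0.033], [0.662, -0.234, 0.033], [0.661, -0.243, 0.033], [0.66, -0.238, 0.033], [0.662, -0.236, 0.034], [0.656, -0.249, 0.034], [0.661, -0.234, 0.035], [0.662, -0.246, 0.035], [0.663, -0.232, 0.036], [0.662, -0.241, 0.036]]
```

View pics/s3c.png

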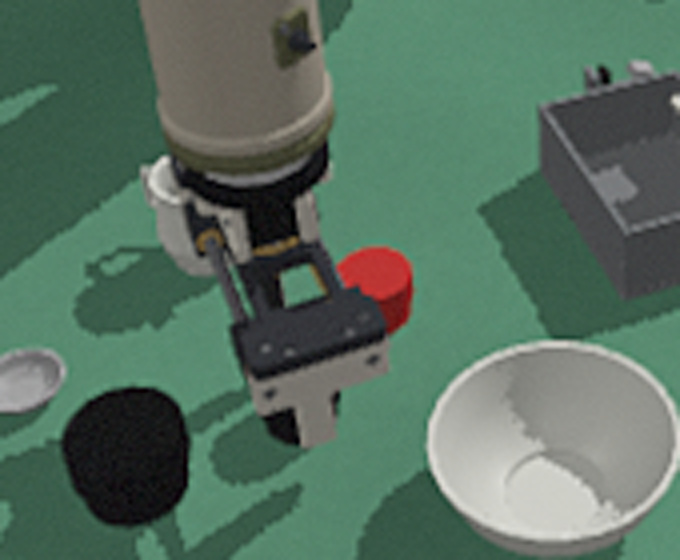

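Now the near fingertip is at z≈0.031 with the reported TCP at -0.0025, so the +34 mm offset is consistent. Lowering another 2.2 cm puts the tips near 9 mm.

Emit:
play_rows(increments=[[[0.1, 0, 0.6, 0], [0.1, 0, 1.2, 0], [0.1, 0, 1.7, 0], [0.1, 0, 2.2, 0], [0.1, 0, 2.2, 0]]])

```text
t: 4.7
tool_pos: [0.6079, -0.2385, -0.0258]
orientation: [-3.137, 0.003, 0.021]
force: [0.5, -0.4, -0.9]
opening: 0.0752
```

Emit:
play_rows(increments=[[[0, 0, 0, 0], [0, 0, 0, 0], [0, 0, 0, 0], [0, 0, 0, 0], [0, 0, 0, 0]]], jaw=3.5)

```text
t: 5.2
tool_pos: [0.6081, -0.2386, -0.0255]
orientation: [-3.138, 0.003, 0.02]
force: [-0.5, 0.1, 0.7]
opening: 0.0496
```

```bash
python3 -c "
from h import *
p,d=snap('scene','s4'); cv2.imwrite('pics/s4c.png',cv2.resize(p[180:320,170:340],None,fx=4,fy=4,interpolation=cv2.INTER_CUBIC))
go(.609,-.2395,-.028,0)
"
```

```text
t 5.25 pos [ 0.6081 -0.2386 -0.0255] ang -0.002 F [-0.7  0.3  1.8] open 0.0498 q [-0.45  0.47  1.49 -0.    1.19 -0.45] 
ROW [0.09, 0.09, 0.25] -0.002
```

View pics/s4c.png

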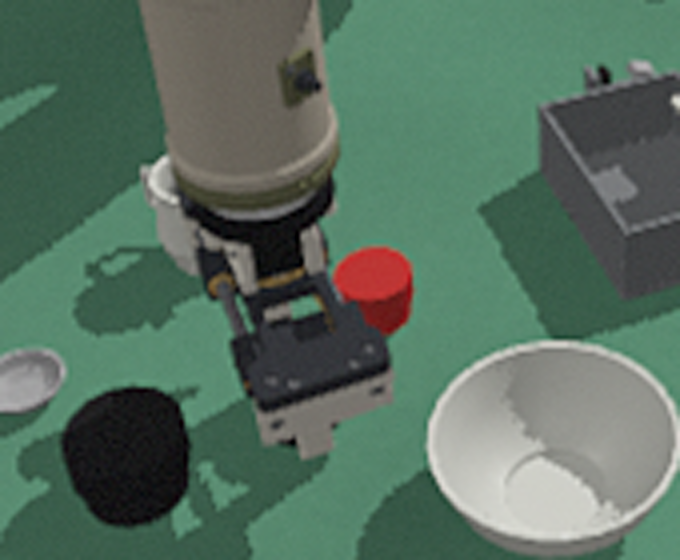

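The cap is gripped, opening 49.6 mm against a 50 mm band. Lifting.

Emit:
play_rows(increments=[[[0, 0, -2, 0], [0, 0, -5, 0], [0, 0, -8, 0], [0, 0, -11, 0], [0, 0, -13, 0]]], squeeze=15)

```text
t: 5.75
tool_pos: [0.6107, -0.2395, 0.1073]
orientation: [-3.139, 0.003, 0.016]
force: [-0.5, -1.4, -0.1]
opening: 0.0495
```

```bash
python3 -c "
from h import *
go(.5296,.0262,.105,-.03)
"
```

```text
t 5.75 pos [ 0.6107 -0.2395  0.1073] ang -0.002 F [-0.5 -1.4 -0.1] open 0.0495 q [-0.45  0.34  1.4  -0.    1.41 -0.45] 
ROW [-8.15, -26.56, 0.38] 0.028
```

Emit:
play_rows(increments=[[[-1.2, -3.8, 0, 0], [-2.5, -8.2, 0, 0.01], [-3.9, -12.6, 0.2, 0.01], [-5.2, -17, 0.2, 0.02], [-6.5, -21.2, 0.3, 0.028]]])

```text
t: 6.25
tool_pos: [0.5452, -0.0257, 0.1056]
orientation: [-3.138, 0.047, 0.016]
force: [1.3, 0.8, 0.3]
opening: 0.0496
```

Emit:
play_rows(increments=[[[-0.9, -3, 0, 0], [-1.5, -5, 0, 0], [-1.6, -5.4, 0, 0], [-1.6, -5.4, 0, 0], [-1.6, -5.4, 0, 0]]])

```text
t: 6.75
tool_pos: [0.5312, 0.0279, 0.1059]
orientation: [-3.139, 0.048, 0.015]
force: [0.1, -0.9, -0.1]
opening: 0.0496
```

```bash
python3 -c "
from h import *
p,d=snap('scene','s5'); cv2.imwrite('pics/s5c.png',cv2.resize(p[110:270,270:420],None,fx=4,fy=3.7,interpolation=cv2.INTER_CUBIC))
p,d=snap('top','t5'); cv2.imwrite('pics/t5c.png',cv2.resize(p[130:250,220:360],None,fx=5,fy=5,interpolation=cv2.INTER_CUBIC))
go(.5296,.0262,-.0195,-.03)
"
```

```text
t 6.85 pos [0.5312 0.0277 0.1059] ang -0.032 F [-0.5 -0.4 -1.3] open 0.0497 q [-0.05  0.01  1.77  0.    1.37 -0.01] 
ROW [-0.02, 0.18, 12.54] -0.002
```

View pics/s5c.png

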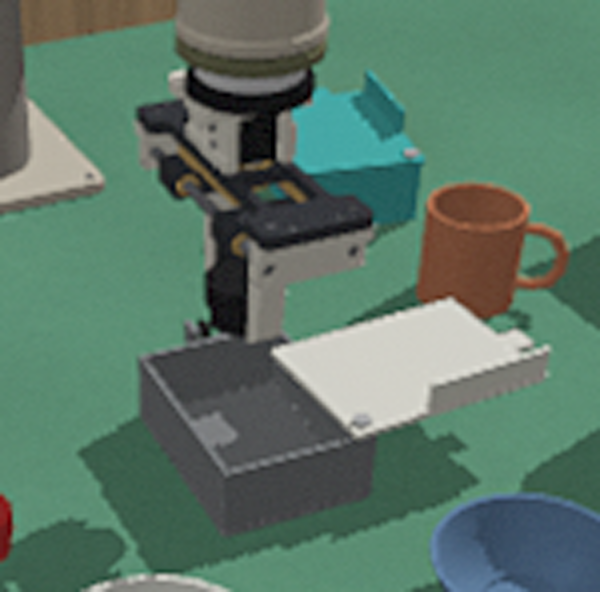

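View pics/t5c.png

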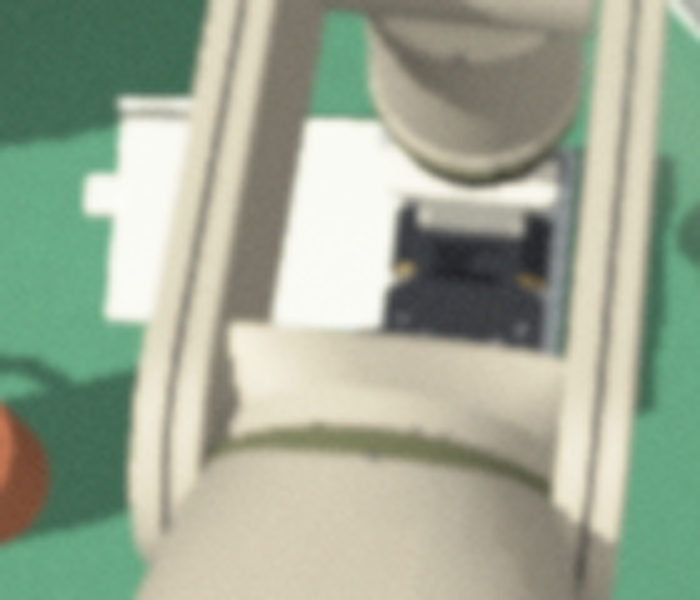

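```bash
python3 -c "
from h import *
z=np.load('pics/s5.npz');W=cloud('scene',z['d']);p=z['p']
m=(W[...,0]>.555)&(W[...,0]<.60)&(abs(W[...,1]-.03)<.04)&(W[...,2]<.18)&(W[...,2]>.08)&(p.max(-1)>90)
w=W[m];w=w[np.argsort(w[:,2])];print(w[:5].round(3).tolist(),np.percentile(w,[3,50,97],axis=0).round(3))
"
```

```text
[[0.564, 0.017, 0.135], [0.564, 0.017, 0.138], [0.572, 0.016, 0.141], [0.572, 0.033, 0.142], [0.57, 0.017, 0.142]] [[0.563 0.016 0.142]
 [0.574 0.021 0.161]
 [0.576 0.034 0.179]]
```

Emit:
play_rows(increments=[[[0, 0.1, 2.5, 0], [0, 0.1, 5, 0], [0, 0.1, 7.5, 0], [0, 0.1, 9.5, 0], [0, 0.1, 10.5, 0]]])

```text
t: 7.35
tool_pos: [0.5287, 0.026, -0.0014]
orientation: [-3.139, 0.052, 0.021]
force: [-0.6, 0.2, -1.0]
opening: 0.0496
```

Emit:
play_rows(increments=[[[0, 0, 0.6, 0], [0, 0, 1.2, 0], [0, 0, 1.7, 0], [0, 0, 1.9, 0], [0, 0, 1.9, 0]]])

```text
t: 7.85
tool_pos: [0.5286, 0.0261, -0.0202]
orientation: [-3.139, 0.052, 0.02]
force: [0.7, -0.3, -0.5]
opening: 0.0497
```

```bash
python3 -c "
from h import *
go(.5296,.0262,-.0195,-.03)
"
```

```text
t 7.85 pos [ 0.5286  0.0261 -0.0202] ang -0.033 F [ 0.7 -0.3 -0.5] open 0.0497 q [-0.05  0.17  1.86  0.    1.13 -0.02] 
ROW [0.09, -0.02, -0.07] -0.003
```

Release, then straight up.

Emit:
play_rows(increments=[[[0, 0, 0, 0], [0, 0, 0, 0], [0, 0, 0, 0], [0, 0, 0, 0]]], jaw=6.6)

```text
t: 8.25
tool_pos: [0.5289, 0.0261, -0.0199]
orientation: [-3.139, 0.052, 0.02]
force: [-0.8, -0.2, -0.4]
opening: 0.0655
```

Emit:
play_rows(increments=[[[0, 0, -2, 0], [0, 0, -5, 0], [0, 0, -9, 0], [0, 0, -13, 0], [0, 0, -14, 0]]])

```text
t: 8.75
tool_pos: [0.5339, 0.0256, 0.1258]
orientation: [-3.139, 0.051, 0.007]
force: [-0.4, 0.1, 0.4]
opening: 0.066
```

```bash
python3 -c "
from h import *
p,d=snap('scene','s6'); cv2.imwrite('pics/s6c.png',cv2.resize(p[110:270,270:420],None,fx=4,fy=3.7,interpolation=cv2.INTER_CUBIC))
go(.65,.22,.13,-.03)
"
```

```text
t 8.8 pos [0.5338 0.0256 0.1253] ang -0.033 F [1.6 0.4 1.5] open 0.0662 q [-0.05 -0.    1.75  0.    1.4  -0.02] 
ROW [10.98, -19.81, -0.48] -0.003
```

View pics/s6c.png

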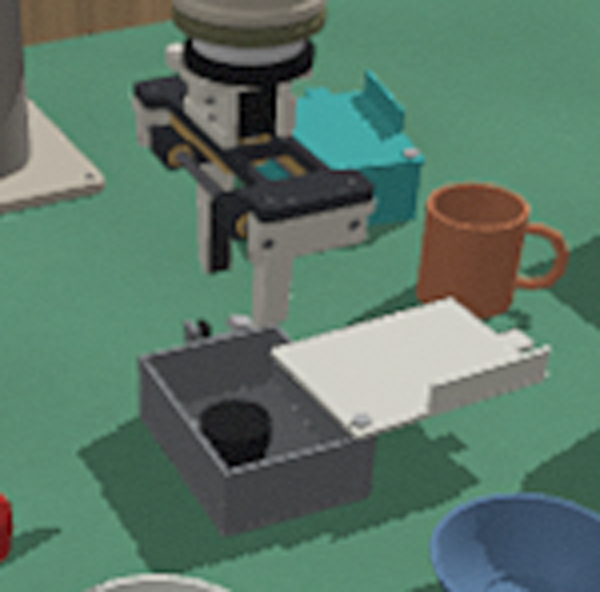

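The cap sits flat on the box floor at crop (235,428), clear of the lid. Next I'll close the jaws and go to the outer side of the lip, pushing with the tool's +y side and the tool turning with the lid.

```bash
cat >> h.py <<'E'
def pushpose(th,gap,q=None,r=.130):
    q=np.load('q.npy') if q is None else q
    a=q[2]-th; c,s=np.cos(q[2]),np.sin(q[2])
    pin=np.array([q[0]+c*.067-s*.047,q[1]+s*.067+c*.047])
    ca,sa=np.cos(a),np.sin(a); x,y=-r,.010+.0075+gap
    return pin[0]+ca*x-sa*y,pin[1]+sa*x+ca*y,a
def rows(ths,gaps,z):
    s=read_state();M=R.from_rotvec(s['orientation']).as_matrix();a0=np.arctan2(M[1,0],M[0,0])
    print('t',round(s['t'],2),'pos',s['tool_pos'].round(4),'ang',round(a0,3),'F',s['force'].round(1),'q',s['q'].round(2))
    for th,g in zip(ths,gaps):
        x,y,a=pushpose(th,g); d=M.T@(np.array([x,y,z])-s['tool_pos'])*100
        print([round(v,2) for v in d]+[round((a0-a+np.pi)%(2*np.pi)-np.pi,3)],'world',round(x,4),round(y,4),round(a,3))
E
python3 -c "
from h import *
rows([1.5116],[.025],.125)"
```

```text
t 8.8 pos [0.5338 0.0256 0.1253] ang -0.033 F [1.6 0.4 1.5] q [-0.05 -0.    1.75  0.    1.4  -0.02]
[np.float64(9.7), np.float64(-19.2), np.float64(0.03), np.float64(1.509)] world 0.637 0.2144 -1.542
```

Emit:
play_rows(increments=[[[1.9, -3.8, 0, 0.14], [3.8, -7.6, 0, 0.28], [5.7, -11.4, 0, 0.42], [7.6, -15.2, 0, 0.56], [9.7, -19.2, 0, 0.7]]], jaw=0)

```text
t: 9.3
tool_pos: [0.6366, 0.2155, 0.123]
orientation: [2.929, -1.134, -0.011]
force: [-0.7, 0.2, -0.2]
opening: 0.0308
```

```bash
python3 -c "
from h import *
rows([1.5116],[.025],.125)"
```

```text
t 9.3 pos [0.6366 0.2155 0.123 ] ang -0.739 F [-0.7  0.2 -0.2] q [0.25 0.37 1.34 0.   1.44 0.99]
[np.float64(0.11), np.float64(0.05), np.float64(-0.2), np.float64(0.803)] world 0.637 0.2144 -1.542
```

Emit:
play_rows(increments=[[[0.1, 0, 0, 0.14], [0.1, 0, 0, 0.28], [0.1, 0, 0, 0.42], [0.1, 0, 0, 0.56], [0.1, 0, 0, 0.7]]])

```text
t: 9.8
tool_pos: [0.6362, 0.2146, 0.1204]
orientation: [2.353, -2.073, -0.013]
force: [0.5, 0.3, 0.1]
opening: 0.0007
```

Emit:
play_rows(increments=[[[0, 0, 0, 0.103], [0, 0, 2, 0.103], [0, 0, 4, 0.103], [0, 0, 6, 0.103], [0, 0, 6, 0.103]]])

```text
t: 10.3
tool_pos: [0.6317, 0.2137, 0.0544]
orientation: [2.237, -2.185, -0.019]
force: [-0.3, 0.6, -1.2]
opening: 0.0004
```

```bash
python3 -c "
from h import *
p,d=snap('scene','s7'); cv2.imwrite('pics/s7c.png',cv2.resize(p[90:270,300:450],None,fx=4.4,fy=3.3,interpolation=cv2.INTER_CUBIC))
rows([1.5116],[.025],.037)
W=cloud('scene',d)
m=(W[...,0]>.62)&(W[...,0]<.68)&(abs(W[...,1]-.215)<.04)&(W[...,2]<.18)&(W[...,2]>.05)
w=W[m];w=w[np.argsort(w[:,2])]
for a in np.arange(.05,.18,.01):
    k=w[(w[:,2]>=a)&(w[:,2]<a+.01)]
    if len(k): print(round(a,2),len(k),k.min(0).round(3),k.max(0).round(3))
"
```

```text
t 10.35 pos [0.633  0.2141 0.0568] ang -1.547 F [-0.3  0.1  0.1] q [0.25 0.42 1.4  0.   1.34 1.79]
[np.float64(-0.02), np.float64(-0.43), np.float64(1.97), np.float64(-0.006)] world 0.637 0.2144 -1.542
0.08 16 [0.641 0.203 0.081] [0.644 0.226 0.09 ]
0.09 41 [0.626 0.196 0.09 ] [0.645 0.226 0.1  ]
0.1 40 [0.628 0.196 0.101] [0.646 0.228 0.11 ]
0.11 41 [0.629 0.196 0.111] [0.646 0.228 0.12 ]
0.12 42 [0.626 0.195 0.12 ] [0.646 0.227 0.13 ]
0.13 47 [0.628 0.194 0.13 ] [0.646 0.231 0.14 ]
0.14 32 [0.629 0.194 0.14 ] [0.646 0.227 0.15 ]
0.15 5 [0.64  0.194 0.151] [0.647 0.2   0.154]
0.16 14 [0.63  0.183 0.161] [0.67  0.226 0.17 ]
0.17 93 [0.634 0.179 0.17 ] [0.673 0.253 0.18 ]
```

View pics/s7c.png

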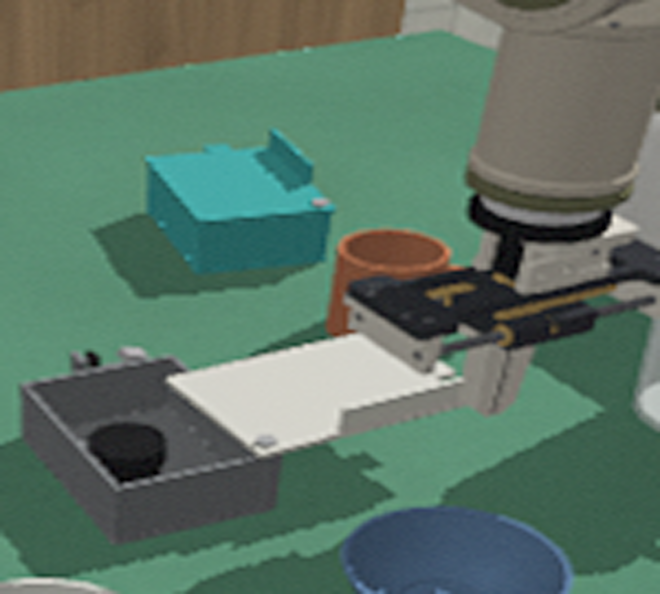

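Emit:
play_rows(increments=[[[0, 0, 0.8, 0], [0, 0, 1.6, 0], [0, 0, 1.8, 0], [0, 0, 1.8, 0]]])

```text
t: 10.75
tool_pos: [0.6325, 0.214, 0.0385]
orientation: [2.238, -2.187, -0.017]
force: [0.3, -0.2, -1.0]
opening: 0.001
```

```bash
python3 -c "
from h import *
rows([1.51,1.5,1.45,1.4,1.35],[.015,.005,.0,.0,.0],.038)"
```

```text
t 10.75 pos [0.6325 0.214  0.0385] ang -1.547 F [ 0.3 -0.2 -1. ] q [0.25 0.44 1.41 0.   1.31 1.79]
[np.float64(-0.03), np.float64(0.57), np.float64(0.06), np.float64(-0.007)] world 0.6268 0.2141 -1.54
[np.float64(-0.04), np.float64(1.7), np.float64(0.07), np.float64(-0.017)] world 0.6155 0.214 -1.53
[np.float64(-0.09), np.float64(2.85), np.float64(0.09), np.float64(-0.067)] world 0.604 0.2142 -1.48
[np.float64(-0.12), np.float64(3.51), np.float64(0.1), np.float64(-0.117)] world 0.5974 0.2144 -1.43
[np.float64(-0.12), np.float64(4.16), np.float64(0.12), np.float64(-0.167)] world 0.5908 0.2142 -1.38
```

Emit:
play_rows(increments=[[[0, 0.6, 0, 0], [0, 1.5, 0, -0.02], [-0.1, 2.4, 0, -0.06], [-0.1, 3.2, 0, -0.11], [-0.1, 4, 0, -0.16]]])

```text
t: 11.25
tool_pos: [0.5919, 0.2142, 0.0397]
orientation: [2.411, -1.998, -0.018]
force: [0.9, -1.3, -0.5]
opening: 0.0003
```

```bash
python3 -c "
from h import *
rows([1.28,1.2,1.1,1.0,.9],[0]*5,.038)"
```

```text
t 11.25 pos [0.5919 0.2142 0.0397] ang -1.384 F [ 0.9 -1.3 -0.5] q [0.26 0.34 1.53 0.   1.29 1.65]
[np.float64(-0.1), np.float64(1.02), np.float64(0.18), np.float64(-0.074)] world 0.5817 0.2133 -1.31
[np.float64(-0.12), np.float64(2.07), np.float64(0.2), np.float64(-0.154)] world 0.5714 0.2116 -1.23
[np.float64(-0.03), np.float64(3.38), np.float64(0.22), np.float64(-0.254)] world 0.5587 0.2082 -1.13
[np.float64(0.19), np.float64(4.67), np.float64(0.24), np.float64(-0.354)] world 0.5464 0.2036 -1.03
[np.float64(0.54), np.float64(5.93), np.float64(0.26), np.float64(-0.454)] world 0.5346 0.1979 -0.93
```

Emit:
play_rows(increments=[[[-0.1, 1, 0.1, -0.07], [-0.1, 2.1, 0.2, -0.15], [0, 3.4, 0.2, -0.25], [0.2, 4.7, 0.2, -0.35], [0.5, 5.9, 0.2, -0.45]]])

```text
t: 11.75
tool_pos: [0.5342, 0.1985, 0.0391]
orientation: [2.803, -1.404, -0.02]
force: [1.4, -0.0, -0.0]
opening: 0.0003
```

```bash
python3 -c "
from h import *
p,d=snap('scene','s8'); cv2.imwrite('pics/s8c.png',cv2.resize(p[90:270,300:450],None,fx=4.4,fy=3.3,interpolation=cv2.INTER_CUBIC))
rows([.8,.7,.6,.5,.42],[0]*5,.038)"
```

```text
t 11.8 pos [0.5326 0.1978 0.0388] ang -0.923 F [ 1.1  1.4 -0.6] q [0.26 0.19 1.71 0.   1.26 1.18]
[np.float64(-0.0), np.float64(1.14), np.float64(0.09), np.float64(-0.093)] world 0.5235 0.1909 -0.83
[np.float64(0.01), np.float64(2.45), np.float64(0.11), np.float64(-0.193)] world 0.5131 0.1829 -0.73
[np.float64(0.15), np.float64(3.76), np.float64(0.12), np.float64(-0.293)] world 0.5036 0.1739 -0.63
[np.float64(0.43), np.float64(5.04), np.float64(0.14), np.float64(-0.393)] world 0.495 0.164 -0.53
[np.float64(0.73), np.float64(6.04), np.float64(0.15), np.float64(-0.473)] world 0.4889 0.1555 -0.45
```

View pics/s8c.png

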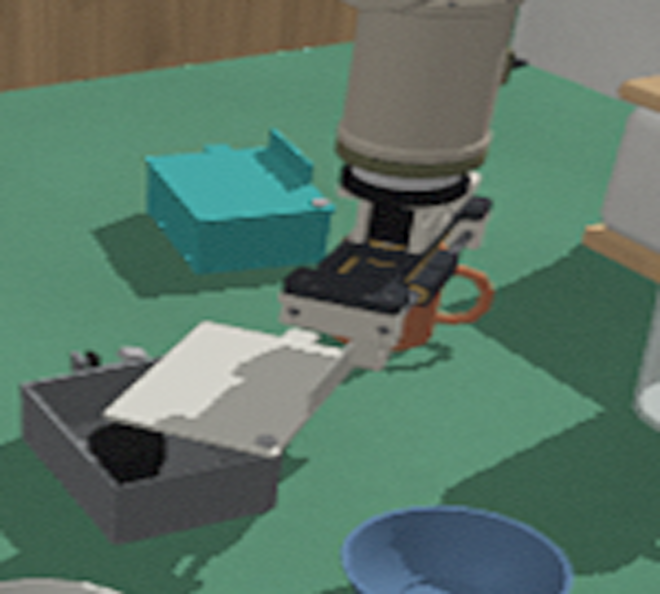

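The lid has turned to about 0.9 rad and follows the fingers, which sit on the outer face of the lip (crop 365,350). Continuing.

Emit:
play_rows(increments=[[[0, 1.1, 0, -0.09], [0, 2.4, 0.1, -0.19], [0.15, 3.7, 0.1, -0.29], [0.4, 5, 0.1, -0.39], [0.7, 6, 0.1, -0.47]]])

```text
t: 12.3
tool_pos: [0.4885, 0.156, 0.0389]
orientation: [3.059, -0.7, -0.023]
force: [0.3, 0.7, 0.3]
opening: 0.0004
```

```bash
python3 -c "
from h import *
rows([.36,.31,.27,.23,.2],[0]*5,.038)"
```

```text
t 12.3 pos [0.4885 0.156  0.0389] ang -0.45 F [0.3 0.7 0.3] q [0.21 0.04 1.87 0.   1.24 0.66]
[np.float64(-0.03), np.float64(0.82), np.float64(0.1), np.float64(-0.06)] world 0.4847 0.1488 -0.39
[np.float64(-0.06), np.float64(1.47), np.float64(0.1), np.float64(-0.11)] world 0.4816 0.143 -0.34
[np.float64(-0.06), np.float64(2.0), np.float64(0.11), np.float64(-0.15)] world 0.4793 0.1383 -0.3
[np.float64(-0.04), np.float64(2.52), np.float64(0.11), np.float64(-0.19)] world 0.4772 0.1335 -0.26
[np.float64(-0.01), np.float64(2.91), np.float64(0.11), np.float64(-0.22)] world 0.4757 0.1299 -0.23
```

Emit:
play_rows(increments=[[[0, 0.8, 0, -0.06], [0, 1.4, 0.1, -0.11], [-0.1, 1.9, 0.1, -0.15], [0, 2.3, 0.1, -0.18], [0, 2.6, 0.1, -0.2]]])

```text
t: 12.8
tool_pos: [0.4774, 0.133, 0.0386]
orientation: [3.116, -0.391, -0.022]
force: [1.2, 4.6, -0.9]
opening: 0.0004
```

```bash
python3 -c "
from h import *
p,d=snap('scene','s9'); cv2.imwrite('pics/s9c.png',cv2.resize(p[110:270,290:420],None,fx=5,fy=3.7,interpolation=cv2.INTER_CUBIC))
rows([.2,.15,.1,.05,0,-.08],[0]*6,.038)
print(read_state()['wrist_torque'])"
```

```text
t 12.85 pos [0.4773 0.1327 0.0385] ang -0.249 F [-0.5 -0.9  0.2] q [ 0.17 -0.01  1.92  0.    1.24  0.41]
[np.float64(-0.08), np.float64(0.31), np.float64(0.05), np.float64(-0.019)] world 0.4757 0.1299 -0.23
[np.float64(-0.14), np.float64(0.96), np.float64(0.06), np.float64(-0.069)] world 0.4736 0.1237 -0.18
[np.float64(-0.16), np.float64(1.62), np.float64(0.06), np.float64(-0.119)] world 0.4717 0.1174 -0.13
[np.float64(-0.16), np.float64(2.27), np.float64(0.06), np.float64(-0.169)] world 0.4701 0.111 -0.08
[np.float64(-0.12), np.float64(2.93), np.float64(0.06), np.float64(-0.219)] world 0.4689 0.1046 -0.03
[np.float64(0.01), np.float64(3.97), np.float64(0.06), np.float64(-0.299)] world 0.4676 0.0942 0.05
[ 0.04423061  0.06957018 -0.06578257]
```

View pics/s9c.png

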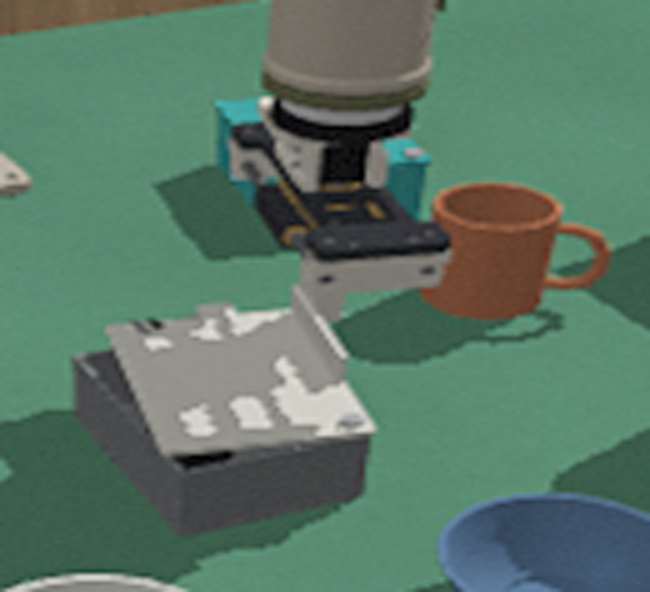

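The lid is nearly shut, with its tongue near the catch. From here I'll use small steps and watch the force.

Emit:
play_rows(increments=[[[0, 0.1, 0, -0.01], [0, 0.2, 0, -0.02], [0, 0.3, 0, -0.025], [-0.05, 0.4, 0, -0.03], [-0.05, 0.5, 0, -0.04]]])

```text
t: 13.35
tool_pos: [0.4755, 0.1283, 0.0386]
orientation: [3.124, -0.326, -0.022]
force: [0.1, 5.4, -0.1]
opening: 0.0003
```

Emit:
play_rows(increments=[[[0, 0.1, 0, -0.01], [0, 0.2, 0, -0.015], [0, 0.3, 0, -0.02], [0, 0.35, 0, -0.025], [0, 0.4, 0, -0.03]]])

```text
t: 13.85
tool_pos: [0.4746, 0.1241, 0.0385]
orientation: [3.128, -0.279, -0.023]
force: [0.1, 1.9, 0.1]
opening: 0.0003
```

```bash
python3 -c "
from h import *
rows([.15,.1,.05,0,-.08],[0]*6,.038)"
```

```text
t 13.85 pos [0.4746 0.1241 0.0385] ang -0.178 F [0.1 1.9 0.1] q [ 0.15 -0.02  1.93  0.    1.24  0.33]
[np.float64(-0.09), np.float64(0.06), np.float64(0.06), np.float64(0.002)] world 0.4736 0.1237 -0.18
[np.float64(-0.16), np.float64(0.72), np.float64(0.06), np.float64(-0.048)] world 0.4717 0.1174 -0.13
[np.float64(-0.2), np.float64(1.37), np.float64(0.06), np.float64(-0.098)] world 0.4701 0.111 -0.08
[np.float64(-0.21), np.float64(2.03), np.float64(0.06), np.float64(-0.148)] world 0.4689 0.1046 -0.03
[np.float64(-0.15), np.float64(3.07), np.float64(0.06), np.float64(-0.228)] world 0.4676 0.0942 0.05
```

Emit:
play_rows(increments=[[[-0.05, 0.06, 0, -0.005], [-0.05, 0.12, 0, -0.01], [-0.1, 0.18, 0, -0.015], [-0.1, 0.24, 0, -0.02], [-0.1, 0.3, 0, -0.025]]])

```text
t: 14.35
tool_pos: [0.4733, 0.1214, 0.0387]
orientation: [3.132, -0.239, -0.022]
force: [1.5, 3.2, -1.1]
opening: 0.0004
```

Emit:
play_rows(increments=[[[0, 0.06, 0, -0.005], [0, 0.12, 0, -0.01], [0, 0.18, 0, -0.015], [0, 0.24, 0, -0.02], [0, 0.3, 0, -0.025]]])

```text
t: 14.85
tool_pos: [0.4725, 0.1185, 0.0386]
orientation: [3.135, -0.199, -0.023]
force: [-1.6, 4.0, -0.3]
opening: 0.0
```

Emit:
play_rows(increments=[[[0, 0.05, 0, -0.004], [0, 0.1, 0, -0.008], [0, 0.15, 0, -0.012], [0, 0.2, 0, -0.016], [0, 0.2, 0, -0.016]]])

```text
t: 15.35
tool_pos: [0.4721, 0.1164, 0.0385]
orientation: [3.136, -0.174, -0.024]
force: [-1.4, 3.3, 0.4]
opening: 0.0003
```

```bash
python3 -c "
from h import *
p,d=snap('scene','s10'); cv2.imwrite('pics/s10c.png',cv2.resize(p[150:250,290:390],None,fx=6,fy=6,interpolation=cv2.INTER_CUBIC))
rows([.1,.05,0,-.08],[0]*6,.038)"
```

```text
t 15.4 pos [0.4721 0.1164 0.0386] ang -0.111 F [-1.4  3.5  0.9] q [ 0.13 -0.03  1.94  0.    1.24  0.24]
[np.float64(-0.06), np.float64(-0.09), np.float64(0.06), np.float64(0.019)] world 0.4717 0.1174 -0.13
[np.float64(-0.14), np.float64(0.56), np.float64(0.06), np.float64(-0.031)] world 0.4701 0.111 -0.08
[np.float64(-0.19), np.float64(1.21), np.float64(0.06), np.float64(-0.081)] world 0.4689 0.1046 -0.03
[np.float64(-0.2), np.float64(2.26), np.float64(0.06), np.float64(-0.161)] world 0.4676 0.0942 0.05
```

View pics/s10c.png

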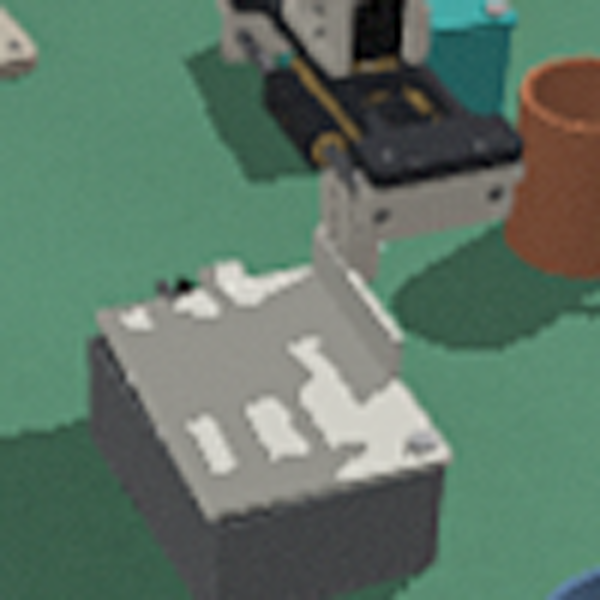

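Emit:
play_rows(increments=[[[0, 0.05, 0, -0.004], [0, 0.1, 0, -0.008], [0, 0.15, 0, -0.012], [0, 0.2, 0, -0.016], [0, 0.2, 0, -0.016]]])

```text
t: 15.9
tool_pos: [0.4717, 0.1148, 0.0385]
orientation: [-3.138, 0.148, 0.024]
force: [-3.2, 5.8, 1.6]
opening: 0.0001
```

Emit:
play_rows(increments=[[[0, 0.05, 0, -0.004], [0, 0.1, 0, -0.008], [0, 0.15, 0, -0.012], [0, 0.2, 0, -0.016], [0, 0.2, 0, -0.016]]])

```text
t: 16.4
tool_pos: [0.4716, 0.1123, 0.0385]
orientation: [3.139, -0.123, -0.024]
force: [-0.2, 1.3, -0.4]
opening: 0.0002
```

Force rose to 5.8 N and then fell to 1.3 N, which is likely the click. Next I'll feel for the buffer.

Emit:
play_rows(increments=[[[0, 0.03, 0, -0.002], [0, 0.06, 0, -0.004], [0, 0.09, 0, -0.006], [0, 0.1, 0, -0.006]]])

```text
t: 16.8
tool_pos: [0.4717, 0.1111, 0.0385]
orientation: [3.139, -0.114, -0.023]
force: [-0.1, 0.0, -0.0]
opening: 0.0004
```

Emit:
play_rows(increments=[[[0, 0.03, 0, -0.002], [0, 0.06, 0, -0.004], [0, 0.09, 0, -0.006], [0, 0.1, 0, -0.006]]])

```text
t: 17.2
tool_pos: [0.4717, 0.1103, 0.0385]
orientation: [3.14, -0.104, -0.023]
force: [-0.1, 2.8, -0.7]
opening: 0.0003
```

```bash
python3 -c "
from h import *
p,d=snap('scene','s11'); cv2.imwrite('pics/s11c.png',cv2.resize(p[150:250,290:390],None,fx=6,fy=6,interpolation=cv2.INTER_CUBIC))
rows([.05,0,-.08],[0]*6,.038)"
```

```text
t 17.25 pos [0.4717 0.1103 0.0385] ang -0.066 F [ 0.6  1.8 -0.4] q [ 0.12 -0.04  1.95  0.    1.24  0.19]
[np.float64(-0.16), np.float64(-0.06), np.float64(0.06), np.float64(0.014)] world 0.4701 0.111 -0.08
[np.float64(-0.24), np.float64(0.59), np.float64(0.06), np.float64(-0.036)] world 0.4689 0.1046 -0.03
[np.float64(-0.3), np.float64(1.64), np.float64(0.06), np.float64(-0.116)] world 0.4676 0.0942 0.05
```

View pics/s11c.png

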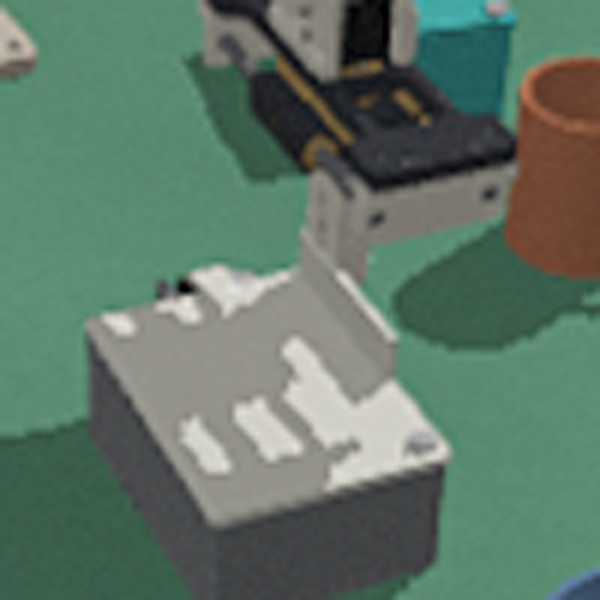

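Emit:
play_rows(increments=[[[0, 0.03, 0, -0.002], [0, 0.06, 0, -0.004], [0, 0.09, 0, -0.006], [0, 0.1, 0, -0.006]]])

```text
t: 17.65
tool_pos: [0.4716, 0.1099, 0.0385]
orientation: [-3.139, 0.094, 0.023]
force: [-0.6, 6.4, -0.9]
opening: 0.0006
```

Emit:
play_rows(increments=[[[0, 0.03, 0, -0.002], [0, 0.06, 0, -0.004], [0, 0.09, 0, -0.006], [0, 0.1, 0, -0.006]]])

```text
t: 18.05
tool_pos: [0.4715, 0.1098, 0.0386]
orientation: [-3.138, 0.084, 0.023]
force: [-0.2, 8.4, -0.3]
opening: 0.0002
```

The force now climbs about 9 N/mm with almost no travel, which is the buffer. The arm's own compliance is about 10 N/mm. Going to 12 N.

Emit:
play_rows(increments=[[[0, 0.1, 0, 0], [0, 0.12, 0, 0], [0, 0.13, 0, 0], [0, 0.14, 0, 0], [0, 0.14, 0, 0]]])

```text
t: 18.55
tool_pos: [0.4715, 0.1096, 0.0386]
orientation: [-3.136, 0.084, 0.023]
force: [0.8, 9.5, -1.0]
opening: 0.0002
```

```bash
python3 -c "
from h import *
s=read_state();print(s['t'],s['force'],s['tool_pos'])"
```

```text
18.55 [ 0.80134129  9.49050791 -1.01902551] [0.47145801 0.10960644 0.03858818]
```

Emit:
play_rows(increments=[[[0, 0.14, 0, 0], [0, 0.16, 0, 0], [0, 0.17, 0, 0], [0, 0.17, 0, 0], [0, 0.17, 0, 0]]])

```text
t: 19.05
tool_pos: [0.4714, 0.1095, 0.0387]
orientation: [-3.133, 0.083, 0.022]
force: [0.3, 11.3, -1.6]
opening: 0.0001
```

Emit:
play_rows(increments=[[[0, 0.15, 0, 0], [0, 0.15, 0, 0], [0, 0.15, 0, 0]]])

```text
t: 19.35
tool_pos: [0.4714, 0.1096, 0.0387]
orientation: [-3.131, 0.082, 0.022]
force: [0.5, 11.2, -1.6]
opening: 0.0004
```

Emit:
play_rows(increments=[[[0, 0.16, 0, 0], [0, 0.16, 0, 0], [0, 0.16, 0, 0], [0, 0.16, 0, 0], [0, 0.16, 0, 0]]])

```text
t: 19.85
tool_pos: [0.4714, 0.1097, 0.0387]
orientation: [-3.128, 0.082, 0.021]
force: [1.4, 10.9, -2.2]
opening: 0.0006
```

Emit:
play_rows(increments=[[[0, 0.16, 0, 0], [0, 0.16, 0, 0], [0, 0.16, 0, 0], [0, 0.16, 0, 0], [0, 0.16, 0, 0]]])

```text
t: 20.35
tool_pos: [0.4715, 0.1098, 0.0388]
orientation: [-3.125, 0.081, 0.021]
force: [1.8, 12.5, -1.4]
opening: 0.0004
```

```bash
python3 -c "
from h import *
p,d=snap('scene','s12'); cv2.imwrite('pics/s12c.png',cv2.resize(p[150:250,290:390],None,fx=6,fy=6,interpolation=cv2.INTER_CUBIC))
s=read_state();print(s['t'],s['force'],s['tool_pos'])"
```

```text
20.4 [ 0.30903532 11.62263191 -2.44255547] [0.47146917 0.10980142 0.03872057]
```

View pics/s12c.png

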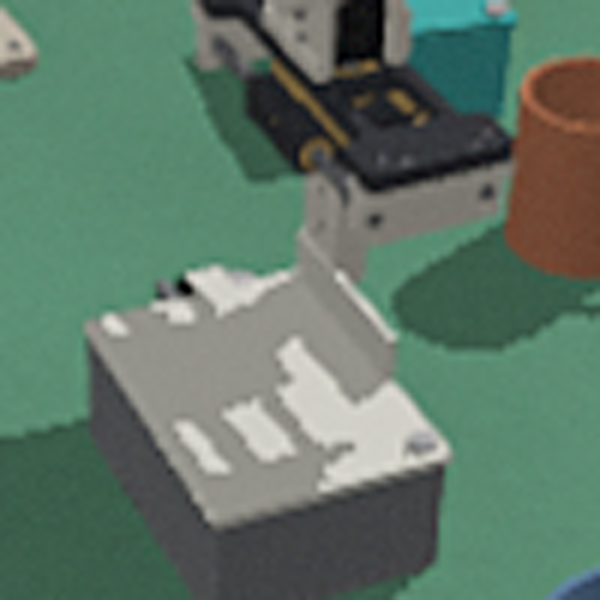

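Emit:
play_rows(increments=[[[0, 0.16, 0, 0], [0, 0.17, 0, 0], [0, 0.18, 0, 0], [0, 0.18, 0, 0], [0, 0.18, 0, 0]]])

```text
t: 20.9
tool_pos: [0.4715, 0.1099, 0.0388]
orientation: [-3.122, 0.08, 0.02]
force: [1.3, 12.5, -2.2]
opening: 0.0007
```

Emit:
play_rows(increments=[[[0, 0.18, 0, 0], [0, 0.18, 0, 0], [0, 0.18, 0, 0], [0, 0.18, 0, 0], [0, 0.18, 0, 0]]])

```text
t: 21.4
tool_pos: [0.4715, 0.11, 0.0388]
orientation: [-3.119, 0.08, 0.019]
force: [1.5, 12.5, -2.6]
opening: 0.0002
```

Held steady at 12.5 N with no travel, so it's home against the buffer. Backing off.

Emit:
play_rows(increments=[[[0, 0.05, 0, 0], [0, -0.05, 0, 0], [0, -0.4, 0, 0], [0, -1.5, 0, 0], [0, -3, 0, 0]]])

```text
t: 21.9
tool_pos: [0.4731, 0.1402, 0.0395]
orientation: [-3.12, 0.081, 0.019]
force: [-0.0, 0.2, 1.1]
opening: 0.0006
```

Emit:
play_rows(increments=[[[0, -1, 0, 0], [0, -1, -3, 0], [0, -1, -7, 0], [0, -1, -11, 0], [0, -1, -14, 0]]])

```text
t: 22.4
tool_pos: [0.4759, 0.1482, 0.1825]
orientation: [-3.119, 0.08, 0.016]
force: [-0.0, -0.2, 0.4]
opening: -0.0
```

Emit:
play_rows(increments=[[[0, -4, 0, 0], [0, -8.5, 0, 0], [0, -13, 0, 0], [0, -17, 0, 0], [0, -18, 0, 0]]])

```text
t: 22.9
tool_pos: [0.4842, 0.3323, 0.186]
orientation: [-3.119, 0.074, 0.016]
force: [0.1, -0.8, 0.4]
opening: 0.0003
```

```bash
python3 -c "
from h import *
p,d=snap('scene','s13'); cv2.imwrite('pics/s13c.png',cv2.resize(p[150:250,290:390],None,fx=6,fy=6,interpolation=cv2.INTER_CUBIC))
p,d=snap('top','t13'); cv2.imwrite('pics/t13c.png',p)
cv2.imwrite('pics/t13d.png',cv2.resize(p[140:235,265:350],None,fx=6,fy=6,interpolation=cv2.INTER_CUBIC))
s=read_state();print(s['t'],s['force'],s['tool_pos'])"
```

```text
23.0 [ 0.38163536 -0.17929685 -0.86179792] [0.4844351  0.32970705 0.18579032]
```

View pics/s13c.png

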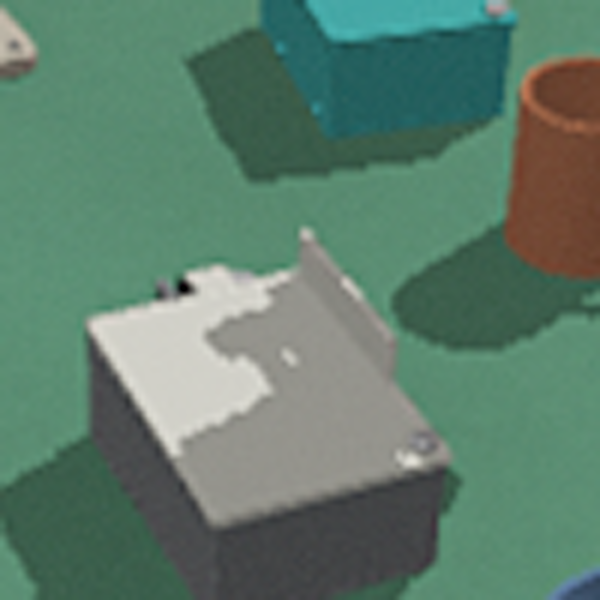

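View pics/t13c.png

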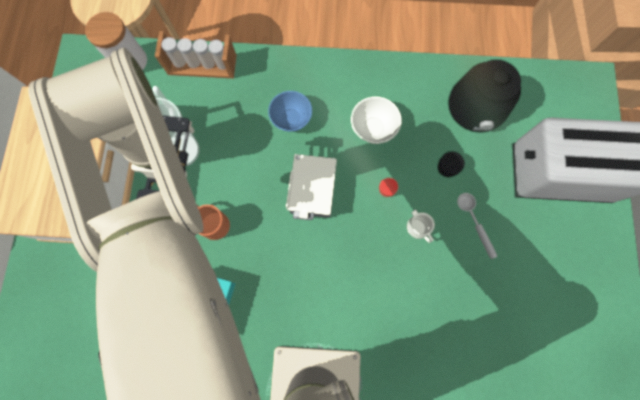

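View pics/t13d.png

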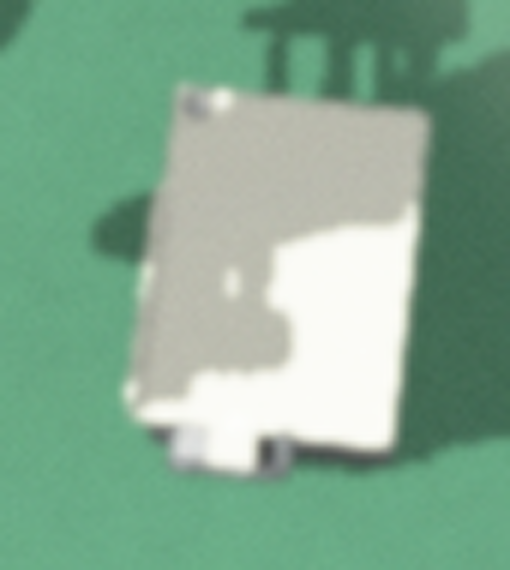

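The top view shows the lid square over the box. The tongue sits in the catch between the clip (crop 190,445) and the black buffer (crop 270,455). The cap is gone from the table, and the bystanders I can see are unmoved. The arm covers part of the jug and the turquoise box. Handing in.

```bash
python3 -c "
from h import *
print(close_job())"
```

```text
the job is handed in; nothing more can be done
None
```

The small black filler cap is inside the grey box and the lid is shut, with its tongue behind the clip. I handed the job in at about 23 s of the 72 s allowed; no verdict was reported.

**Latching:** The push force rose to about 5.8 N, then dropped to nearly zero, which I took as the click. It then climbed about 9 N/mm with almost no travel, which matches the buffer. I pressed at 11 to 12.5 N for about 2 s, and the highest reading I took was 12.5 N. The force is only reported at the end of each call, so I can't rule out brief peaks in between.

**Last checks:** After backing off, the pictures show the lid square over the box and the tongue between the clip and the buffer. The force reading was near zero, with the gripper clear of everything. The bystanders I could see had not moved. In the last top view the arm covered part of the jug and the turquoise box. I did not measure the final lid angle, or look at the cap again after the lid closed.

**What disagreed:** The cameras put the fingertips about 34 mm above the reported tool position, instead of 11 mm below it. Because of that, my first grasp closed on air just above the cap without touching anything. I used the camera height after that, and the second grasp closed at 49.6 mm on the cap's 50 mm band. The two cameras also differed by about 4 mm on the box's sideways position.

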